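# Close the date tin with its double lid and lift the outer cover off for washing

### The job

The open tin of dates is to be closed on its serving mat, and its green outer cover goes to the wash. First slide the tin along the counter, without lifting it, until its whole foot is on the round blue mat; then pick up the two nested lids together (the wooden knob of the inner lid carries both), lower them without dropping them onto the tin so that the inner lid is fully home and let go of the knob; then take the green outer cover (the collar is its grip) and lift it off alone until its rim is above the top of the knob, the inner lid staying fully seated in the tin. Finish while still holding the cover up, still, in the gripper, with the tin still wholly on the mat and the dish and everything else left where it was.

Things in the scene. Friction and masses are not known exactly. Their poses are not given: they have to be found in the camera images.
- tin: open round aluminium tin with brown dates in the bottom, outer diameter 100, height 70, wall 3 (mouth 94), at least 35 deep above the dates, about 0.4 kg; slides on the marble. Origin: centre of its underside, z up. Wider than most grippers open; push it from behind at about half height
- mat: thin flat round blue mat 140 in diameter, fixed to the counter, practically flush (1 mm, things slide over it freely). Origin: its centre on the counter. The 100 mm foot of the tin is wholly on it when the centres are within 20
- dish: white ceramic dish, diameter 160, rim 14 high, floor 8 above the counter; the nested lids stand in its middle at the start. Origin: centre of its underside. Tin and dish start on opposite sides (left, right) of the mat, either way round. Loose; must stay where it is (within 30)
- inner_lid: inner lid, 0.18 kg: black plug 87 wide, 12 deep, bevelled foot; steel flange 102 wide at z 12 to 16, which rests on the tin's rim; wooden knob 20 in diameter on the axis, z 16 to 76. Origin: centre of the plug's underside, z up. The knob passes through the cover's collar and stands 32 above it; lifting by the knob carries the cover too. Fully home, this origin is 58 above the tin's
- outer_lid: green plastic cover, 0.12 kg: skirt 115 wide (inside 109); top plate at z 12 to 16; round collar (its grip) on the axis, 48 wide, 36 inside, z 16 to 40, open for the knob (8 play all round). Origin: centre of the skirt's lower rim, z up. Nested it rests loose on the flange, this origin 4 above the inner lid's. Lifting by the collar lifts the cover alone
- orange_cup: bystander: orange plastic spill-proof cup with white cap, 76 wide, 119 high; origin centre of underside
- measuring_cup: bystander: aluminium measuring cup, 72 wide, 55 high, with a flat handle reaching 108 along its own +y; origin centre of underside
- honey_jar: bystander: amber honey jar with brass cap, 64 wide, 95 high; origin centre of underside
- wooden_spoon: bystander: wooden spoon, 240 long along its own x, lying on the counter; origin near its middle
- sugar_bowl: bystander: blue ceramic bowl, 90 wide, 50 high; origin centre of underside
- egg_timer: bystander: red egg timer, 60 wide, 50 high; origin centre of underside

How it is judged:
By the outcome, as a careful person would: the job done as asked, in the order asked, and still so for the second after the job is handed in, while the arm keeps its last pose, push and grip.
It also fails if it takes over 72 s, if anything falls off the work surface, if the arm or the gripper's body presses on something with over 40 N, if the wrist force passes 120 N, or if a joint passes its speed limit or range.

### The arm

A 7-joint arm with a two-finger parallel gripper is mounted at the origin on the work surface. World frame = base frame: x ahead of the robot, y to its left, z up, the work surface at z = 0. Lengths are in m, angles in rad, forces in N, time in s.
With the tool pointing down it reaches from about 0.425 to 1.025 m from the base axis. Payload 9.4 kg.
Tool frame: the origin (TCP) lies at the very end of the fingers, on their centre line; the grasp point (between the pads) lies 19 mm behind it; z points along the fingers, y is the line along which they close (so a half turn about z gives the same grasp; the last joint's range is limited). The gripper opens to 85 mm and grips with 20 to 120 N. Pads are 22 mm wide; open, the fingers measure 114 mm over their backs; the gripper's body (76 mm by 85 mm) begins 54 mm behind the grasp point. The pads swing forward as they close: fully open they stand 13 mm farther back than shut.
Start: joints at [1.239, 0.599, -0.003, 1.599, 0.002, 0.943, -0.08], TCP at [0.183, -0.702, 0.231] pointing down, gripper open.
Joint ranges: [-2.57, 2.57], [-0.35, 1.97], [-1.29, 1.29], [0.11, 2.56], [-1.05, 4.19], [0.11, 1.86], [-2.63, 2.63]. Speed limits (rad/s): [2.22, 2.22, 3.01, 3.01, 3.14, 3.14, 3.14].

### API

Orientations are given as a rotation vector (axis times angle).
In Python, from plant import bot, snapshot, spot_in, outline_of, mark_of gives the robot as it stands. The module is installed in compiled form; this text tells all that it offers.
- The arm moves only by the tool jog_arm, never from a script. Its argument "deltas" is a list of rows, each a list of 7 numbers: the opening in per cent of the stroke, from 0 (shut) to 100 (fully open), then the shift along the tool's x, y, z normalised to -1 to 1, where 1 is 0.25 m, then the turn, a rotation vector about the tool's x, y, z normalised to -1 to 1, where 1 is 0.5 rad. A call has exactly 10 rows; each row shifts and turns the commanded pose from where the row before left it, along the tool's axes as they then stand; what a row does not reach is not made up. A row lasts 1/12 s, in which the tool goes at most 41.7 mm and 7.16 degrees, less where a joint would pass 70% of its speed; a pose out of reach is approached as far as the arm can. A call with a number of a shift or a turn outside -1 to 1 is refused whole. A call with a gripper value outside its range is refused whole. The fingers move at their own pace and stop on an object; "force" is the grip in N (left out, the last holds). Time passes only in rows, so rows that do not move let the fingers close, or fill a call up. It gives the time, the measured TCP pose, the force, the opening and the grip force at its end, in the units of the state.
- bot.read_state(): the state, without advancing time (a new reading comes with each control period).
- snapshot(name): name is "scene" or "top"; returns a dict with "img" (384x512x3 uint8, red, green, blue), "mtx" (3x3 intrinsics, pixels), "dist" ([k1, k2, p1, p2, k3] as OpenCV has them; the pictures are not rectified), "world_from_camera" (4x4, takes a point from camera to world coordinates). Camera axes: x right, y up, looking along -z (the intrinsics and any distortion apply to the point x, -y, -z); pixel columns grow to the right and rows downward; lengths in m; the calibration is good to about 2 mm. A picture is of the moment at which its call begins. There is no depth.
- bot.hand_in(): hands the job in; it is judged then, once.
Trained networks look in a picture, given as the dict that the camera call returned (one of the last four; its "shot" number tells which), for a name from the list of things; names that differ only in an ending like _2 or _b are one class to them, and where a whole thing is asked for, a point or a joint stands for the part that bears it (a point fixed in the world has none). Each returns a list of dicts, best first, with "p" (0 to 1); they miss things now and then, are a little off and sometimes report something else, mostly with a low value. They report only what shows in the picture. A call takes as long as a camera call.
- spot_in(picture, name): "box" ([left, top, width, height] in pixels, round what is visible of it).
- outline_of(picture, name): "pixels" (384x512 bool, what is visible of it) and "box" ([left, top, width, height] in pixels, round what is visible of it).
- mark_of(picture, name): "uv" ([column, row] in pixels: a listed point, or the origin of a listed thing).
The state is a dict: "time": time; "joints": joint angles; "joint_velocities": joint speeds; "tau": joint torques, N m; "tool_pos": TCP position; "eef_rot": TCP orientation; "contact_force": force on the tool from outside, world axes, zero at the start; "wrist_torque": the same for the moment, N m; "opening": finger opening in m; "gripper_force": force on a finger pad.
Only numpy, scipy, OpenCV 4.12 (cv2) and the standard library are available. Lean on these libraries where they do the work, as an engineer would, in place of code of your own. Each camera call takes 0.05 s, during which the arm holds its last target. There are 200 camera calls.

## Working session

There is one attempt and no reset: what is moved stays moved. The work goes in short steps, Python scripts to look and compute and a tool call to move; the robot and the scene stay as the last step left them, time stands still between calls to the robot, and variables do not carry over. Pictures are saved under pics/ and viewed, at most 10 in all, crops included, and the job is handed in when it is done.

Besides the shell and the picture viewer there is one more tool, called after "Emit:" by a JSON object that holds its "name" and its "arguments", one argument or row to a line. jog_arm: Moves the arm, as the interface text tells. Scaled input: -1 to 1 covers 0.25 m each way for a shift and 0.5 rad each way for a turn. Its arguments: {"type":"object","properties":{"deltas":{"type":"array"},"force":{"type":"number"}},"required":["deltas"]}

```bash
mkdir -p pics; cat > h.py <<'E'
import numpy as np, cv2
from plant import bot, snapshot, spot_in, outline_of, mark_of
def ray(s,uv):
    p=cv2.undistortPoints(np.array([[uv]],float),np.array(s["mtx"]),np.array(s["dist"]))[0,0]
    T=np.array(s["world_from_camera"]); return T[:3,3],T[:3,:3]@np.array([p[0],-p[1],-1])
def atz(s,uv,z):
    o,d=ray(s,uv); return (o+d*(z-o[2])/d[2])
def proj(s,P):
    T=np.linalg.inv(np.array(s["world_from_camera"])); q=T[:3,:3]@np.array(P)+T[:3,3]
    q=np.array([q[0],-q[1],-q[2]]); return cv2.projectPoints(q[None],np.zeros(3),np.zeros(3),np.array(s["mtx"]),np.array(s["dist"]))[0][0,0]
def save(s,n): cv2.imwrite("pics/"+n+".png",s["img"][:,:,::-1])
E
python3 - <<'E'
from h import *
np.set_printoptions(precision=4,suppress=True)
S={n:snapshot(n) for n in("scene","top")}
for n,s in S.items():
    save(s,n+"0"); print(n,np.array(s["world_from_camera"])[:3,3])
    for t in "tin mat dish inner_lid outer_lid orange_cup measuring_cup honey_jar wooden_spoon sugar_bowl egg_timer".split():
        for r in mark_of(s,t)[:1]:
            z={'inner_lid':.008,'outer_lid':.012}.get(t,0)
            print(t,round(r["p"],2),np.round(r["uv"],1),atz(s,r["uv"],z))
cv2.imwrite("pics/both.png",np.hstack([S["scene"]["img"],S["top"]["img"]])[:,:,::-1][::1,::1])
st=bot.read_state();print(st)
E
```

```text
scene [1.3438 0.3079 0.8735]
tin 0.83 [151.1 192.5] [ 0.5241 -0.286   0.    ]
mat 0.87 [261.8 207.2] [ 0.4852  0.0374 -0.    ]
dish 0.61 [349.2 230.8] [0.5005 0.2828 0.    ]
inner_lid 0.48 [350.  230.6] [0.5069 0.2849 0.008 ]
outer_lid 0.74 [351.3 230.7] [0.5101 0.2883 0.012 ]
orange_cup 0.63 [308.5 301.6] [0.7467 0.2314 0.    ]
measuring_cup 0.88 [210.1 286.1] [0.7758 0.0019 0.    ]
honey_jar 0.77 [127.4 250. ] [ 0.7375 -0.2407  0.    ]
wooden_spoon 0.63 [227.2 256.8] [0.6806 0.0088 0.    ]
egg_timer 0.73 [358.8 291.9] [0.6853 0.3359 0.    ]
top [0.2698 0.0154 1.1171]
tin 0.9 [359.2 191.8] [ 0.5246 -0.2813  0.    ]
mat 0.77 [254.2 207.1] [0.4853 0.031  0.    ]
inner_lid 0.43 [167.5 202.9] [0.5019 0.2852 0.008 ]
outer_lid 0.61 [166.9 202. ] [0.5038 0.2861 0.012 ]
orange_cup 0.64 [188.4 126.3] [0.7446 0.2303 0.    ]
measuring_cup 0.64 [264.4 111.1] [ 0.7899 -0.0064  0.    ]
honey_jar 0.7 [339.1 121.5] [ 0.7495 -0.2371  0.    ]
wooden_spoon 0.94 [258.  143.9] [0.6819 0.0158 0.    ]
sugar_bowl 0.97 [387.  282.7] [ 0.261  -0.3382  0.    ]
egg_timer 0.78 [151.7 144.2] [0.6885 0.3418 0.    ]
{'time': 1.2, 'joints': array([ 1.2393,  0.5993, -0.0025,  1.5994,  0.0018,  0.9429, -0.0798]), 'joint_velocities': array([ 0.0001,  0.0004, -0.0004, -0.0006,  0.0002, -0.0013, -0.0005]), 'tau': array([ -0.0002, -77.6242,   1.5638, -25.8385,   0.0124,   0.0019,
        -0.    ]), 'tool_pos': array([ 0.1827, -0.7016,  0.2313]), 'eef_rot': array([ 3.1161,  0.3991, -0.0001]), 'contact_force': array([ 0.1043,  0.5103, -0.3243]), 'wrist_torque': array([-0.0044,  0.0227,  0.0024]), 'gripper_force': 0.0, 'opening': 0.0856487718467291}
```

View pics/scene0.png

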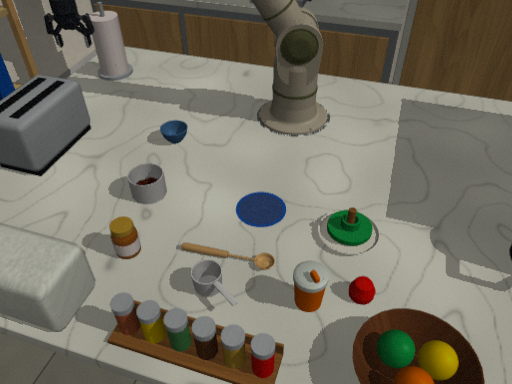

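View pics/top0.png

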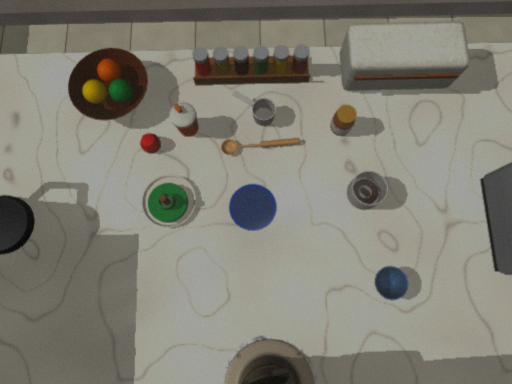

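Both pictures agree. The tin is right of the mat in the top view at about (367,190), the mat is at (253,207), and the green lids stand in the dish at (167,203). The toaster stands near the start pose, so I will turn first, then go round it.

Emit:
{"name": "jog_arm", "arguments": {
  "deltas": [
    [59,0,0,0,0,0,-0.25],
    [59,0,0,0,0,0,-0.25],
    [59,0,0,0,0,0,-0.25],
    [59,0,0,0,0,0,-0.25],
    [59,0,0,0,0,0,-0.25],
    [59,0,0,0,0,0,-0.25],
    [59,0,0,0,0,0,-0.25],
    [59,0,0,0,0,0,-0.25],
    [59,0,0,0,0,0,-0.25],
    [59,0,0,0,0,0,-0.25]
  ]
}}

```text
time: 2.03
tool_pos: [0.1826, -0.7016, 0.2313]
eef_rot: [2.287, 2.154, -0.0]
contact_force: [-0.5, -0.3, -0.3]
opening: 0.0503
gripper_force: 0.0
```

Emit:
{"name": "jog_arm", "arguments": {
  "deltas": [
    [59,0,0,0,0,0,-0.19],
    [59,0,0,0,0,0,-0.19],
    [59,0.14,0,0,0,0,0],
    [59,0.14,0,0,0,0,0],
    [59,0.14,0,0,0,0,0],
    [59,0.14,0,0,0,0,0],
    [59,0.14,0,0,0,0,0],
    [59,0.14,0,0,0,0,0],
    [59,0.14,0,0,0,0,0],
    [59,0.1,0,0,0,0,0]
  ]
}}

```text
time: 2.87
tool_pos: [0.1485, -0.4307, 0.2314]
eef_rot: [-2.078, -2.354, 0.0]
contact_force: [0.2, 0.3, -0.3]
opening: 0.0504
gripper_force: 0.0
```

Emit:
{"name": "jog_arm", "arguments": {
  "deltas": [
    [59,0,0.15,0,0,0,0],
    [59,0,0.16,0,0,0,0],
    [59,0,0.16,0,0,0,0],
    [59,0,0.16,0,0,0,0],
    [59,0,0.16,0,0,0,0],
    [59,0,0.16,0,0,0,0],
    [59,0,0.16,0,0,0,0],
    [59,0,0.16,0,0,0,0],
    [59,0,0.16,0,0,0,0],
    [59,0,0.13,0,0,0,0]
  ]
}}

```text
time: 3.7
tool_pos: [0.5395, -0.3843, 0.2313]
eef_rot: [2.078, 2.355, 0.001]
contact_force: [0.1, 0.3, 0.6]
opening: 0.0502
gripper_force: 0.0
```

```bash
cat >> h.py <<'E'
from scipy.optimize import least_squares
def ring(c,r,z,n=48):
    a=np.linspace(0,2*np.pi,n,endpoint=False); return np.c_[c[0]+r*np.cos(a),c[1]+r*np.sin(a),np.full(n,z)]
def projs(s,P): return np.array([proj(s,p) for p in P])
def fit(name,rings,x0,cams=("scene","top")):
    "match box edges of the silhouette of stacked rings (r,z) to the outline box, per camera and joint"
    S=[snapshot(n) for n in cams]; M=[]
    for s in S:
        o=outline_of(s,name)
        M.append(np.array(o[0]["box"],float) if o and o[0]["p"]>.3 else None)
    def err(x,idx):
        e=[]
        for i in idx:
            q=np.vstack([projs(S[i],ring(x,r,z)) for r,z in rings]); l,t,w,h=M[i]
            lo,hi=q.min(0),q.max(0); e+=[(lo+hi)[0]/2-l-w/2+.5,(lo+hi)[1]/2-t-h/2+.5]
        return e
    ok=[i for i in range(len(S)) if M[i] is not None]
    for idx in [[i] for i in ok]+[ok]:
        r=least_squares(err,x0,args=(idx,),diff_step=1e-3); print(name,[cams[i] for i in idx],np.round(r.x,4),round(r.cost,2))
E
python3 - <<'E'
from h import *
print(bot.read_state()["tool_pos"])
fit("tin",[(.05,0),(.05,.07)],[.524,-.283])
fit("mat",[(.07,.001)],[.485,.034])
fit("dish",[(.08,.014)],[.504,.285])
E
```

```text
[ 0.53946051 -0.38432957  0.23134481]
tin ['scene'] [ 0.5166 -0.2994] 0.0
tin ['top'] [ 0.5246 -0.2868] 0.0
tin ['scene', 'top'] [ 0.5231 -0.2915] 4.42
mat ['scene'] [0.4967 0.0422] 0.0
mat ['top'] [0.4844 0.0329] 0.0
mat ['scene', 'top'] [0.4886 0.0371] 5.16
dish ['scene'] [0.5187 0.2834] 0.0
dish ['top'] [0.5067 0.2755] 0.0
dish ['scene', 'top'] [0.5118 0.2801] 5.3
```

Emit:
{"name": "jog_arm", "arguments": {
  "deltas": [
    [59,0,-0.008,0.12,0,0,0],
    [59,0,0,0.12,0,0,0],
    [59,0,0,0.12,0,0,0],
    [59,0,0,0.12,0,0,0],
    [59,0,0,0.12,0,0,0],
    [59,0,0,0.08,0,0,0],
    [59,0,0,0.06,0,0,0],
    [59,0,0,0.05,0,0,0],
    [59,0,0,0.03,0,0,0],
    [59,0,0,0,0,0,0]
  ]
}}

```text
time: 5.13
tool_pos: [0.5338, -0.3854, 0.025]
eef_rot: [-2.078, -2.354, 0.0]
contact_force: [0.2, 0.7, -0.3]
opening: 0.0506
gripper_force: 0.0
```

Emit:
{"name": "jog_arm", "arguments": {
  "deltas": [
    [59,0.05,0,0,0,0,0],
    [59,0.05,0,0,0,0,0],
    [59,0.04,0,0,0,0,0],
    [59,0.03,0,0,0,0,0],
    [59,0.02,0,0,0,0,0],
    [59,0.02,0,0,0,0,0],
    [59,0.02,0,0,0,0,0],
    [59,0.03,0,0,0,0,0],
    [59,0.04,0,0,0,0,0],
    [59,0.04,0,0,0,0,0]
  ]
}}

```text
time: 5.97
tool_pos: [0.5247, -0.3027, 0.0271]
eef_rot: [2.08, 2.35, -0.0]
contact_force: [0.3, -5.7, 4.3]
opening: 0.0507
gripper_force: 3.0
```

Emit:
{"name": "jog_arm", "arguments": {
  "deltas": [
    [59,0.045,0,0,0,0,0],
    [59,0.045,0,0,0,0,0],
    [59,0.045,0,0,0,0,0],
    [59,0.045,0,0,0,0,0],
    [59,0.045,0,0,0,0,0],
    [59,0.045,0,0,0,0,0],
    [59,0.045,0,0,0,0,0],
    [59,0.045,0,0,0,0,0],
    [59,0.045,0,0,0,0,0],
    [59,0.045,0,0,0,0,0]
  ]
}}

```text
time: 6.8
tool_pos: [0.5107, -0.1905, 0.027]
eef_rot: [2.08, 2.351, 0.0]
contact_force: [0.8, -6.0, 4.8]
opening: 0.0502
gripper_force: 3.4
```

Emit:
{"name": "jog_arm", "arguments": {
  "deltas": [
    [59,0.045,0,0,0,0,0],
    [59,0.045,0,0,0,0,0],
    [59,0.045,0,0,0,0,0],
    [59,0.045,0,0,0,0,0],
    [59,0.04,0,0,0,0,0],
    [59,0.035,0,0,0,0,0],
    [59,0.03,0,0,0,0,0],
    [59,0.02,0,0,0,0,0],
    [59,0.01,0,0,0,0,0],
    [59,0,0,0,0,0,0]
  ]
}}

```text
time: 7.63
tool_pos: [0.5007, -0.1114, 0.0268]
eef_rot: [2.079, 2.354, 0.001]
contact_force: [0.8, -1.6, 1.9]
opening: 0.0505
gripper_force: 1.3
```

```bash
python3 - <<'E'
from h import *
print(bot.read_state()["tool_pos"])
fit("tin",[(.05,0),(.05,.07)],[.49,-.05])
s=snapshot("top");save(s,"push1")
print([ (r["p"],atz(s,r["uv"],0)) for r in mark_of(s,"tin")[:1]])
E
```

```text
[ 0.50072912 -0.11137971  0.02675934]
tin ['scene'] [ 0.4947 -0.0614] 0.0
tin ['top'] [ 0.4983 -0.0509] 0.0
tin ['scene', 'top'] [ 0.4978 -0.0557] 3.27
[(0.7, array([ 0.50198438, -0.04522858,  0.        ]))]
```

Emit:
{"name": "jog_arm", "arguments": {
  "deltas": [
    [59,0.02,0,0,0,0,0],
    [59,0.04,0,0,0,0,0],
    [59,0.04,0,0,0,0,0],
    [59,0.045,0,0,0,0,0],
    [59,0.045,0,0,0,0,0],
    [59,0.04,0,0,0,0,0],
    [59,0.04,0,0,0,0,0],
    [59,0.03,0,0,0,0,0],
    [59,0.02,0,0,0,0,0],
    [59,0.01,0,0,0,0,0]
  ]
}}

```text
time: 8.77
tool_pos: [0.4897, -0.0288, 0.0262]
eef_rot: [-2.078, -2.356, 0.0]
contact_force: [0.2, -3.7, 1.7]
opening: 0.0504
gripper_force: 2.5
```

Emit:
{"name": "jog_arm", "arguments": {
  "deltas": [
    [59,-0.03,0,0,0,0,0],
    [59,-0.08,0,0,0,0,0],
    [59,-0.1,0,0,0,0,0],
    [59,-0.1,0,0,0,0,0],
    [59,-0.05,0,-0.1,0,0,0],
    [59,0,0,-0.16,0,0,0],
    [59,0,0,-0.16,0,0,0],
    [59,0,0,-0.16,0,0,0],
    [59,0,0,-0.16,0,0,0],
    [59,0,0,-0.1,0,0,0]
  ]
}}

```text
time: 9.6
tool_pos: [0.5015, -0.1195, 0.24]
eef_rot: [2.078, 2.353, 0.003]
contact_force: [1.9, -0.7, -0.1]
opening: 0.0504
gripper_force: 0.0
```

```bash
python3 - <<'E'
from h import *
print(bot.read_state()["tool_pos"])
fit("tin",[(.05,0),(.05,.07)],[.49,.03])
for n in("top","scene"):
    s=snapshot(n);save(s,n+"2")
    for t,z in(("tin",0),("mat",0),("dish",0),("inner_lid",.008),("outer_lid",.012)):print(t,[ (r["p"],atz(s,r["uv"],z)) for r in mark_of(s,t)[:1]])
    im=s["img"][120:300,130:400] if n=="top" else s["img"][130:310,150:420]
    globals()[n]=cv2.resize(im,None,fx=2.2,fy=1.6 if 0 else 1.6)
cv2.imwrite("pics/c2.png",np.vstack([top,scene])[:,:,::-1])
E
```

```text
[ 0.50153475 -0.11950503  0.23997196]
tin ['scene'] [0.4804 0.0232] 0.0
tin ['top'] [0.4885 0.034 ] 0.0
tin ['scene', 'top'] [0.4862 0.0291] 4.56
tin [(0.88, array([4.88869326e-01, 2.85838569e-02, 2.22044605e-16]))]
mat [(0.79, array([0.48055546, 0.0319756 , 0.        ]))]
dish []
inner_lid [(0.54, array([0.50833414, 0.27685754, 0.008     ]))]
outer_lid [(0.91, array([0.50242018, 0.27721953, 0.012     ]))]
tin [(0.96, array([0.47914183, 0.02612572, 0.        ]))]
mat [(0.86, array([0.48556267, 0.03636337, 0.        ]))]
dish [(0.81, array([0.5170791 , 0.28662136, 0.        ]))]
inner_lid [(0.51, array([0.50219638, 0.28204078, 0.008     ]))]
outer_lid [(0.76, array([0.50730749, 0.27716223, 0.012     ]))]
```

View pics/c2.png

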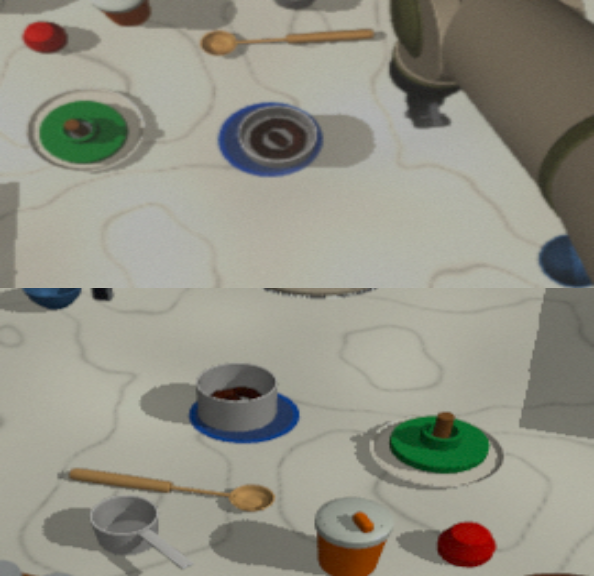

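The tin now stands inside the blue mat in both views, and the dish is undisturbed. Next I will measure the rim and lid more precisely with an edge fit.

```bash
cat >> h.py <<'E'
def edgefit(shots,rings,x0,span=.014,show=None):
    "grid search of xy maximising image gradient along projected visible rings (r,z,lo,hi contrast sampled 1.2px either side)"
    def score(s,g,c):
        t=0
        for r,z in rings:
            a=projs(s,ring(c,r+.0025,z,40)); b=projs(s,ring(c,r-.0025,z,40))
            f=lambda q: cv2.remap(g,q[:,0].astype(np.float32)[None],q[:,1].astype(np.float32)[None],cv2.INTER_LINEAR)[0]
            t+=np.linalg.norm(f(a)-f(b),axis=1).mean()
        return t
    out=[]; G=np.arange(-span,span+1e-9,.002); tot=0
    for s in shots:
        g=s["img"].astype(np.float32)
        m=np.array([[score(s,g,(x0[0]+i,x0[1]+j)) for j in G] for i in G]); tot=tot+m/m.max()
        out.append(m)
    for m in out+[tot]:
        w=np.clip(m-m.min()-.8*(m.max()-m.min()),0,None); w/=w.sum()
        print("edge",round(x0[0]+(w.sum(1)*G).sum(),4),round(x0[1]+(w.sum(0)*G).sum(),4),round(m.max()/m.mean(),2))
E
python3 - <<'E'
from h import *
S=[snapshot("scene"),snapshot("top")]
print("tin");edgefit(S,[(.05,.07)],[.485,.03])
print("mat");edgefit(S,[(.07,.001)],[.485,.034])
print("cover");edgefit(S,[(.0575,.028)],[.505,.28])
print("dish");edgefit(S,[(.08,.014)],[.508,.28])
print("knob");edgefit(S,[(.01,.084)],[.505,.28])
E
```

```text
tin
edge 0.4866 0.0214 2.42
edge 0.4888 0.026 1.6
edge 0.4882 0.0227 1.84
mat
edge 0.4915 0.0355 3.16
edge 0.4876 0.0356 2.93
edge 0.4892 0.0355 2.71
cover
edge 0.5154 0.281 2.32
edge 0.5005 0.2805 2.74
edge 0.5029 0.2806 1.9
dish
edge 0.5159 0.2771 1.85
edge 0.5096 0.273 1.7
edge 0.5149 0.2758 1.65
knob
edge 0.5082 0.2808 3.37
edge 0.5003 0.2812 2.71
edge 0.5055 0.2808 2.23
```

Mat about (0.487, 0.035), tin about (0.486, 0.026), so it is wholly on the mat but roughly 9 mm short. I'll nudge it 7 mm more for margin.

Emit:
{"name": "jog_arm", "arguments": {
  "deltas": [
    [59,0,0,0.12,0,0,0],
    [59,0,0,0.16,0,0,0],
    [59,0,0,0.16,0,0,0],
    [59,0,0,0.16,0,0,0],
    [59,0,0,0.12,0,0,0],
    [59,0.02,0,0.08,0,0,0],
    [59,0.06,0,0.04,0,0,0],
    [59,0.08,0,0,0,0,0],
    [59,0.08,0,0,0,0,0],
    [59,0.05,0,0,0,0,0]
  ]
}}

```text
time: 11.33
tool_pos: [0.492, -0.045, 0.0258]
eef_rot: [-2.077, -2.356, -0.0]
contact_force: [-0.0, 0.6, 0.0]
opening: 0.0504
gripper_force: 0.0
```

Emit:
{"name": "jog_arm", "arguments": {
  "deltas": [
    [59,0.02,0,0,0,0,0],
    [59,0.02,0,0,0,0,0],
    [59,0.015,0,0,0,0,0],
    [59,0.015,0,0,0,0,0],
    [59,0.015,0,0,0,0,0],
    [59,0.01,0,0,0,0,0],
    [59,0.005,0,0,0,0,0],
    [59,0,0,0,0,0,0],
    [59,0,0,0,0,0,0],
    [59,0,0,0,0,0,0]
  ]
}}

```text
time: 12.17
tool_pos: [0.4891, -0.0226, 0.0263]
eef_rot: [2.08, 2.354, -0.0]
contact_force: [0.1, -3.3, 1.3]
opening: 0.0505
gripper_force: 1.4
```

Emit:
{"name": "jog_arm", "arguments": {
  "deltas": [
    [59,-0.03,0,0,0,0,0],
    [59,-0.08,0,0,0,0,0],
    [59,-0.1,0,0,0,0,0],
    [59,-0.1,0,0,0,0,0],
    [59,-0.05,0,-0.1,0,0,0],
    [59,0,0,-0.16,0,0,0],
    [59,0,0,-0.16,0,0,0],
    [59,0,0,-0.16,0,0,0],
    [59,0,0,-0.16,0,0,0],
    [59,0,0,-0.1,0,0,0]
  ]
}}

```text
time: 13.0
tool_pos: [0.5008, -0.1118, 0.2401]
eef_rot: [2.078, 2.353, 0.003]
contact_force: [0.8, -0.1, -0.5]
opening: 0.0505
gripper_force: 0.0
```

```bash
python3 - <<'E'
from h import *
print(bot.read_state()["tool_pos"])
S=[snapshot("scene"),snapshot("top")]
print("tin");edgefit(S,[(.05,.07)],[.485,.03])
for s in S: print([ (r["p"],atz(s,r["uv"],0)) for r in mark_of(s,"tin")[:1]])
E
```

```text
[ 0.50079781 -0.11177807  0.24011884]
tin
edge 0.4866 0.0275 2.31
edge 0.4891 0.0307 1.71
edge 0.4888 0.0284 1.92
[(0.8, array([0.4819125 , 0.02935994, 0.        ]))]
[(0.71, array([0.48314891, 0.04105476, 0.        ]))]
```

Emit:
{"name": "jog_arm", "arguments": {
  "deltas": [
    [65,0.12,0.02,0,0,0,0],
    [65,0.16,0.02,0,0,0,0],
    [65,0.16,0.02,0,0,0,0],
    [65,0.16,0.02,0,0,0,0],
    [65,0.16,0.02,0,0,0,0],
    [65,0.16,0.02,0,0,0,0],
    [65,0.16,0.02,0,0,0,0],
    [65,0.16,0.02,0,0,0,0],
    [65,0.16,0.03,0,0,0,0],
    [65,0.157,0.02,0,0,0,0]
  ]
}}

```text
time: 14.03
tool_pos: [0.5034, 0.2829, 0.2342]
eef_rot: [-2.078, -2.355, 0.004]
contact_force: [0.8, -0.4, 1.4]
opening: 0.0555
gripper_force: 0.0
```

Emit:
{"name": "jog_arm", "arguments": {
  "deltas": [
    [65,0,0,0.08,0,0,0],
    [65,0,0,0.12,0,0,0],
    [65,0,0,0.12,0,0,0],
    [65,0,0,0.08,0,0,0],
    [65,0,0,0.06,0,0,0],
    [65,0,0,0.04,0,0,0],
    [65,0,0,0,0,0,0],
    [65,0,0,0,0,0,0],
    [65,0,0,0,0,0,0],
    [65,0,0,0,0,0,0]
  ]
}}

```text
time: 14.87
tool_pos: [0.5045, 0.2814, 0.1121]
eef_rot: [2.079, 2.354, 0.002]
contact_force: [1.1, 0.1, 0.3]
opening: 0.0554
gripper_force: 0.0
```

```bash
python3 - <<'E'
from h import *
print(bot.read_state()["tool_pos"],bot.read_state()["eef_rot"])
o=[]
for n,c in(("top",(110,120,290,250)),("scene",(300,150,420,280))):
    s=snapshot(n); l,t,r,b=c
    x=bot.read_state()["tool_pos"]; print(n,proj(s,x),proj(s,x+[0,0,.026]))
    im=s["img"][130:260,110:240] if n=="top" else s["img"][150:280,290:420]
    o.append(cv2.resize(im,(390,390)))
cv2.imwrite("pics/c3.png",np.hstack(o)[:,:,::-1])
E
```

```text
[0.50453195 0.28143895 0.11210415] [2.07943424e+00 2.35442179e+00 1.98585908e-03]
top [159.74345587 194.09943817] [157.19753873 191.88663163]
scene [354.37590944 200.60649187] [355.88236892 192.76157111]
```

View pics/c3.png

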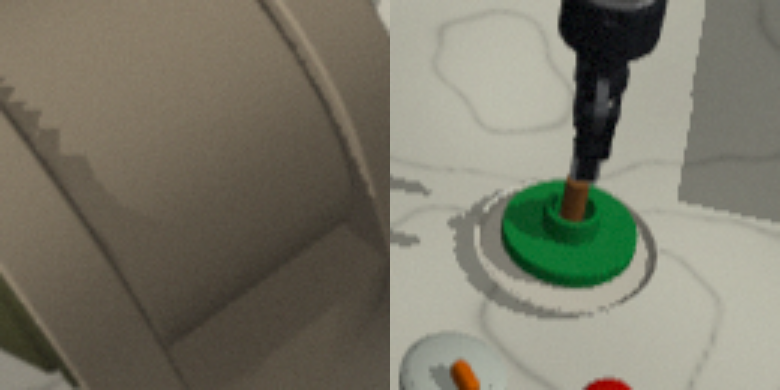

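The scene view shows the open fingers astride the knob, whose top is at about (352,210), next to the projected tool point. The top camera is blocked by the arm. Now down and grip.

Emit:
{"name": "jog_arm", "arguments": {
  "deltas": [
    [65,0,0,0.06,0,0,0],
    [65,0,0,0.07,0,0,0],
    [65,0,0,0.05,0,0,0],
    [65,0,0,0.03,0,0,0],
    [65,0,0,0.004,0,0,0],
    [65,0,0,0,0,0,0],
    [65,0,0,0,0,0,0],
    [40,0,0,0,0,0,0],
    [30,0,0,0,0,0,0],
    [25,0,0,0,0,0,0]
  ],
  "force": 40
}}

```text
time: 15.8
tool_pos: [0.5042, 0.2812, 0.0583]
eef_rot: [2.08, 2.355, 0.001]
contact_force: [-0.0, 0.1, -0.0]
opening: 0.0215
gripper_force: 0.5
```

Emit:
{"name": "jog_arm", "arguments": {
  "deltas": [
    [20,0,0,0,0,0,0],
    [15,0,0,0,0,0,0],
    [10,0,0,0,0,0,0],
    [5,0,0,0,0,0,0],
    [0,0,0,0,0,0,0],
    [0,0,0,0,0,0,0],
    [0,0,0,0,0,0,0],
    [0,0,0,0,0,0,0],
    [0,0,0,0,0,0,0],
    [0,0,0,0,0,0,0]
  ],
  "force": 60
}}

```text
time: 16.63
tool_pos: [0.504, 0.2812, 0.0584]
eef_rot: [2.079, 2.355, 0.0]
contact_force: [-2.2, -0.2, 7.2]
opening: 0.0179
gripper_force: 58.4
```

Emit:
{"name": "jog_arm", "arguments": {
  "deltas": [
    [0,0,0,-0.015,0,0,0],
    [0,0,0,-0.02,0,0,0],
    [0,0,0,-0.03,0,0,0],
    [0,0,0,-0.05,0,0,0],
    [0,0,0,-0.07,0,0,0],
    [0,0,0,-0.08,0,0,0],
    [0,0,0,-0.08,0,0,0],
    [0,0,0,-0.06,0,0,0],
    [0,0,0,-0.04,0,0,0],
    [0,0,0,-0.02,0,0,0]
  ]
}}

```text
time: 17.47
tool_pos: [0.5046, 0.2814, 0.1758]
eef_rot: [2.079, 2.354, 0.003]
contact_force: [1.0, -0.0, -3.1]
opening: 0.0182
gripper_force: 58.7
```

```bash
python3 - <<'E'
from h import *
st=bot.read_state();x=st["tool_pos"];print(x,st["opening"],st["contact_force"])
s=snapshot("scene"); save(s,"lift")
edgefit([s],[(.0575,x[2]-.058+.028),(.0575,x[2]-.058+.012)],x[:2])
for t,z in(("inner_lid",.008),("outer_lid",.012)):print(t,[ (r["p"],atz(s,r["uv"],x[2]-.058+z)) for r in mark_of(s,t)[:1]])
cv2.imwrite("pics/c4.png",cv2.resize(s["img"][120:280,200:420],None,fx=3,fy=3)[:,:,::-1])
E
```

```text
[0.50458436 0.28135403 0.17577159] 0.018184480735453618 [ 1.01586973 -0.01117057 -3.0933795 ]
edge 0.5099 0.2812 2.64
edge 0.5099 0.2812 2.64
inner_lid [(0.45, array([0.50684803, 0.28447948, 0.12577159]))]
outer_lid [(0.91, array([0.51734751, 0.28314182, 0.12977159]))]
```

View pics/c4.png

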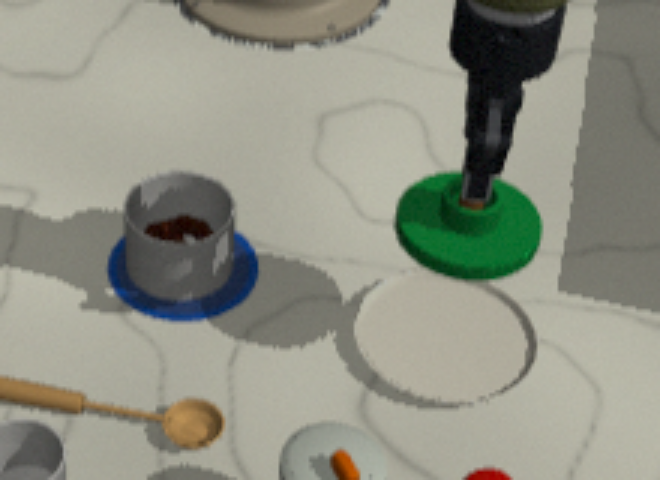

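Both lids hang level from the knob (cover centred at about (357,195)), the dish is still in place, and the load reads about 3 N. Moving over the tin.

Emit:
{"name": "jog_arm", "arguments": {
  "deltas": [
    [0,-0.05,-0.01,0,0,0,0],
    [0,-0.1,-0.02,0,0,0,0],
    [0,-0.12,-0.025,0,0,0,0],
    [0,-0.13,-0.025,0,0,0,0],
    [0,-0.14,-0.025,0,0,0,0],
    [0,-0.13,-0.025,0,0,0,0],
    [0,-0.12,-0.025,0,0,0,0],
    [0,-0.1,-0.02,0,0,0,0],
    [0,-0.07,-0.01,0,0,0,0],
    [0,-0.026,-0.007,0,0,0,0]
  ]
}}

```text
time: 18.45
tool_pos: [0.4856, 0.0265, 0.173]
eef_rot: [-2.084, -2.35, 0.005]
contact_force: [-0.8, -0.3, -3.2]
opening: 0.0183
gripper_force: 58.7
```

Emit:
{"name": "jog_arm", "arguments": {
  "deltas": [
    [0,0,0,0.02,0,0,0],
    [0,0,0,0.03,0,0,0],
    [0,0,0,0.03,0,0,0],
    [0,0,0,0.02,0,0,0],
    [0,0,0,0.01,0,0,0],
    [0,0,0,0,0,0,0],
    [0,0,0,0,0,0,0],
    [0,0,0,0,0,0,0],
    [0,0,0,0,0,0,0],
    [0,0,0,0,0,0,0]
  ]
}}

```text
time: 19.28
tool_pos: [0.4871, 0.0307, 0.1468]
eef_rot: [2.079, 2.355, 0.0]
contact_force: [-0.5, -0.2, -2.5]
opening: 0.0181
gripper_force: 58.7
```

```bash
python3 - <<'E'
from h import *
st=bot.read_state();x=st["tool_pos"];print(x,st["opening"],st["contact_force"],st["eef_rot"])
s=snapshot("scene"); t=snapshot("top"); o=[]
im=s["img"].copy()
def draw(s,rings):
    im=cv2.resize(s["img"],None,fx=4,fy=4,interpolation=cv2.INTER_NEAREST)
    for c,r,z,col in rings: cv2.polylines(im,[np.int32((projs(s,ring(c,r,z,60))+.5)*4)],True,col,1)
    return im
zc=x[2]-.058
R=[((.487,.030),.05,.07,(255,0,0)),((.487,.030),.05,.0,(255,0,0)),(x[:2],.0575,zc+.028,(255,255,0)),(x[:2],.0575,zc+.012,(255,255,0))]
u=draw(s,R);v=draw(t,R)
cv2.imwrite("pics/c5.png",np.hstack([u[580:1000,840:1230],v[620:1040,820:1210]])[:,:,::-1])
edgefit([s],[(.0575,zc+.028)],x[:2]);edgefit([t],[(.0575,zc+.028)],x[:2])
E
```

```text
[0.48711799 0.03070306 0.14677639] 0.018058580594142667 [-0.52645631 -0.21304794 -2.51600721] [2.07921667e+00 2.35456592e+00 4.83333938e-04]
edge 0.4953 0.0323 3.07
edge 0.4953 0.0323 3.07
edge 0.486 0.0325 1.98
edge 0.486 0.0325 1.98
```

View pics/c5.png

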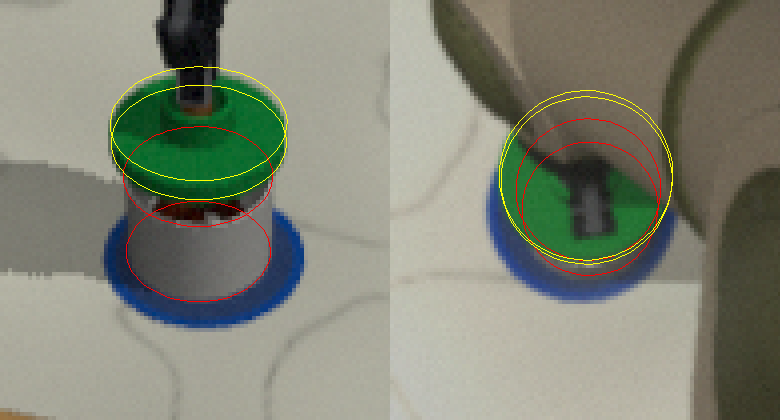

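Overlays agree to about 1 px: the held cover (yellow) and the tin's outline (red) are concentric in both views. Lowering slowly.

Emit:
{"name": "jog_arm", "arguments": {
  "deltas": [
    [0,0,0,0.01,0,0,0],
    [0,0,0,0.02,0,0,0],
    [0,0,0,0.02,0,0,0],
    [0,0,0,0.015,0,0,0],
    [0,0,0,0.01,0,0,0],
    [0,0,0,0.01,0,0,0],
    [0,0,0,0.01,0,0,0],
    [0,0,0,0.01,0,0,0],
    [0,0,0,0.01,0,0,0],
    [0,0,0,0.005,0,0,0]
  ]
}}

```text
time: 20.22
tool_pos: [0.4869, 0.0308, 0.1166]
eef_rot: [2.079, 2.355, -0.0]
contact_force: [-2.7, -0.7, 8.0]
opening: 0.0178
gripper_force: 60.0
```

Emit:
{"name": "jog_arm", "arguments": {
  "deltas": [
    [0,0,-0.004,0,0,0,0],
    [0,-0.001,-0.004,0,0,0,0],
    [0,0,-0.004,0,0,0,0],
    [0,-0.001,0,0.004,0,0,0],
    [0,0,0,0.004,0,0,0],
    [0,0,0,0,0,0,0],
    [0,0,0,0,0,0,0],
    [0,0,0,0,0,0,0],
    [0,0,0,0,0,0,0],
    [0,0,0,0,0,0,0]
  ]
}}

```text
time: 21.05
tool_pos: [0.4841, 0.0298, 0.1145]
eef_rot: [-2.079, -2.355, 0.0]
contact_force: [-0.3, -0.2, -3.0]
opening: 0.0181
gripper_force: 59.0
```

Free now, so the plug is in the mouth. Continuing down.

Emit:
{"name": "jog_arm", "arguments": {
  "deltas": [
    [0,0,0,0.006,0,0,0],
    [0,0,0,0.006,0,0,0],
    [0,0,0,0.005,0,0,0],
    [0,0,0,0.004,0,0,0],
    [0,0,0,0.003,0,0,0],
    [0,0,0,0,0,0,0],
    [0,0,0,0,0,0,0],
    [0,0,0,0,0,0,0],
    [0,0,0,0,0,0,0],
    [0,0,0,0,0,0,0]
  ]
}}

```text
time: 21.88
tool_pos: [0.4841, 0.0298, 0.1085]
eef_rot: [-2.079, -2.355, -0.0]
contact_force: [0.3, 0.8, -3.5]
opening: 0.018
gripper_force: 59.2
```

Emit:
{"name": "jog_arm", "arguments": {
  "deltas": [
    [0,0,0,0.003,0,0,0],
    [0,0,0,0.003,0,0,0],
    [0,0,0,0.003,0,0,0],
    [0,0,0,0,0,0,0],
    [0,0,0,0,0,0,0],
    [0,0,0,0,0,0,0],
    [0,0,0,0,0,0,0],
    [0,0,0,0,0,0,0],
    [0,0,0,0,0,0,0],
    [0,0,0,0,0,0,0]
  ]
}}

```text
time: 22.72
tool_pos: [0.4842, 0.0298, 0.1082]
eef_rot: [2.078, 2.353, 0.001]
contact_force: [-7.1, -0.1, 30.5]
opening: 0.018
gripper_force: 62.7
```

Seated: it stopped at z 0.108 with force rising. I'll relax, open, and check.

Emit:
{"name": "jog_arm", "arguments": {
  "deltas": [
    [0,0,0,-0.004,0,0,0],
    [0,0,0,-0.003,0,0,0],
    [0,0,0,0,0,0,0],
    [0,0,0,0,0,0,0],
    [30,0,0,0,0,0,0],
    [45,0,0,0,0,0,0],
    [60,0,0,0,0,0,0],
    [75,0,0,0,0,0,0],
    [75,0,0,0,0,0,0],
    [75,0,0,0,0,0,0]
  ]
}}

```text
time: 23.55
tool_pos: [0.4841, 0.0298, 0.1079]
eef_rot: [-2.079, -2.355, 0.0]
contact_force: [1.1, 0.1, 0.3]
opening: 0.064
gripper_force: 0.0
```

```bash
python3 - <<'E'
from h import *
st=bot.read_state();x=st["tool_pos"];print(x,st["opening"],st["contact_force"],st["time"])
def draw(s,rings):
    im=cv2.resize(s["img"],None,fx=4,fy=4,interpolation=cv2.INTER_NEAREST)
    for c,r,z,col in rings: cv2.polylines(im,[np.int32((projs(s,ring(c,r,z,60))+.5)*4)],True,col,1)
    return im
c=x[:2];R=[(c,.05,.0,(255,0,0)),(c,.0575,.078,(255,255,0)),(c,.0575,.062,(255,255,0)),(c,.024,.102,(255,0,255))]
s=snapshot("scene");t=snapshot("top")
u=draw(s,R);v=draw(t,R)
cv2.imwrite("pics/c6.png",np.hstack([u[580:1000,840:1230],v[620:1040,820:1210]])[:,:,::-1])
edgefit([s],[(.0575,.078)],c)
E
```

```text
[0.48405774 0.02978801 0.10791769] 0.06396301167723033 [1.11424144 0.05126176 0.29085724] 23.55
edge 0.4911 0.0313 2.94
edge 0.4911 0.0313 2.94
```

View pics/c6.png

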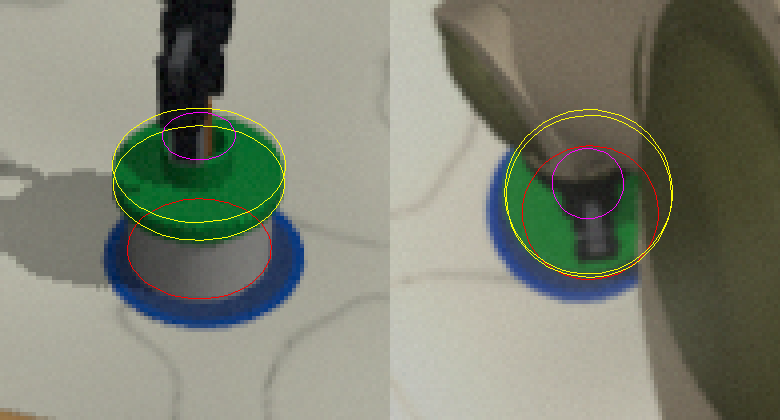

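The cover sits level and matches the rings for the fully home height, bottom edge at crop row 240. The tin is inside the blue mat. Going down to the collar.

Emit:
{"name": "jog_arm", "arguments": {
  "deltas": [
    [76,0,0,0.02,0,0,0],
    [76,0,0,0.03,0,0,0],
    [76,0,0,0.03,0,0,0],
    [76,0,0,0.02,0,0,0],
    [76,0,0,0.01,0,0,0],
    [76,0,0,0,0,0,0],
    [76,0,0,0,0,0,0],
    [76,0,0,0,0,0,0],
    [76,0,0,0,0,0,0],
    [76,0,0,0,0,0,0]
  ]
}}

```text
time: 24.48
tool_pos: [0.4842, 0.0298, 0.0808]
eef_rot: [2.079, 2.355, 0.001]
contact_force: [-1.1, 0.6, -0.4]
opening: 0.0644
gripper_force: 0.0
```

Emit:
{"name": "jog_arm", "arguments": {
  "deltas": [
    [70,0,0,0,0,0,0],
    [66,0,0,0,0,0,0],
    [62,0,0,0,0,0,0],
    [59,0,0,0,0,0,0],
    [56,0,0,0,0,0,0],
    [53,0,0,0,0,0,0],
    [50,0,0,0,0,0,0],
    [45,0,0,0,0,0,0],
    [45,0,0,0,0,0,0],
    [45,0,0,0,0,0,0]
  ],
  "force": 40
}}

```text
time: 25.32
tool_pos: [0.4841, 0.0298, 0.0809]
eef_rot: [2.08, 2.354, 0.0]
contact_force: [-1.9, -1.1, 7.5]
opening: 0.0471
gripper_force: 39.8
```

Emit:
{"name": "jog_arm", "arguments": {
  "deltas": [
    [45,0,0,-0.01,0,0,0],
    [45,0,0,-0.015,0,0,0],
    [45,0,0,-0.02,0,0,0],
    [45,0,0,-0.02,0,0,0],
    [45,0,0,-0.025,0,0,0],
    [45,0,0,-0.025,0,0,0],
    [45,0,0,-0.025,0,0,0],
    [45,0,0,-0.025,0,0,0],
    [45,0,0,-0.025,0,0,0],
    [45,0,0,-0.02,0,0,0]
  ]
}}

```text
time: 26.15
tool_pos: [0.4841, 0.0297, 0.1338]
eef_rot: [2.079, 2.354, 0.0]
contact_force: [0.2, -0.9, -1.5]
opening: 0.0472
gripper_force: 41.2
```

Emit:
{"name": "jog_arm", "arguments": {
  "deltas": [
    [45,0,0,-0.03,0,0,0],
    [45,0,0,-0.04,0,0,0],
    [45,0,0,-0.04,0,0,0],
    [45,0,0,-0.04,0,0,0],
    [45,0,0,-0.03,0,0,0],
    [45,0,0,-0.02,0,0,0],
    [45,0,0,-0.01,0,0,0],
    [45,0,0,0,0,0,0],
    [45,0,0,0,0,0,0],
    [45,0,0,0,0,0,0]
  ]
}}

```text
time: 26.98
tool_pos: [0.4838, 0.0297, 0.1851]
eef_rot: [-2.079, -2.355, 0.001]
contact_force: [0.4, -0.3, -1.8]
opening: 0.047
gripper_force: 41.2
```

```bash
python3 - <<'E'
from h import *
st=bot.read_state();x=st["tool_pos"];print(x,st["opening"],st["contact_force"],st["time"],st["gripper_force"])
s=snapshot("scene");t=snapshot("top")
a=cv2.resize(s["img"][90:270,160:310],None,fx=3,fy=3);b=cv2.resize(t["img"][110:290,130:280],None,fx=2.6,fy=3)[:540]
cv2.imwrite("pics/c7.png",np.hstack([a,b[:,:340]])[:,:,::-1])
for c in(s,t):
  print([ (r["p"],atz(c,r["uv"],0)) for r in mark_of(c,"tin")[:1]],[ (r["p"],atz(c,r["uv"],.058)) for r in mark_of(c,"inner_lid")[:1]],[ (r["p"],atz(c,r["uv"],0)) for r in mark_of(c,"dish")[:1]])
edgefit([s],[(.051,.074)],[.485,.03])
E
```

```text
[0.4838091 0.029744  0.1851171] 0.046956708614554414 [ 0.43025999 -0.32801941 -1.81016299] 26.9833 41.246552746742964
[(0.82, array([ 4.82672765e-01,  2.69694075e-02, -1.11022302e-16]))] [(0.79, array([0.49977531, 0.03720261, 0.058     ]))] [(0.74, array([0.51489529, 0.28885909, 0.        ]))]
[(0.59, array([0.48225121, 0.04106929, 0.        ]))] [(0.43, array([0.49395301, 0.02338801, 0.058     ]))] [(0.6, array([0.50987678, 0.28436887, 0.        ]))]
edge 0.4881 0.0301 2.61
edge 0.4881 0.0301 2.61
```

View pics/c7.png

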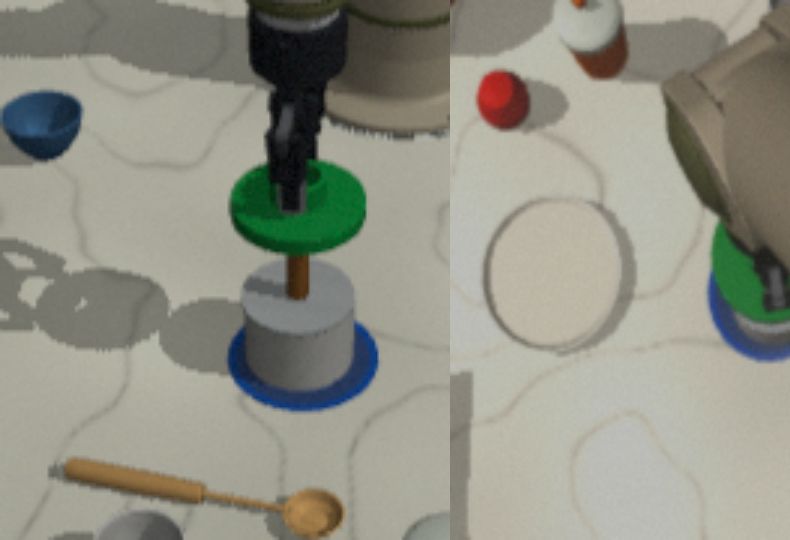

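The cover alone is in the gripper, with its rim at about z 0.166 against the knob top at 0.134. The inner lid lies flat and flush on the tin (crop (297,298)), and the tin is inside the mat. Handing in.

```bash
python3 -c "
from plant import bot
print(bot.hand_in())"
```

```text
the job is handed in; nothing more can be done
None
```

The job is handed in at about 27 s of the 72 s allowed: the tin is wholly on the mat, the inner lid looks fully seated in it, and the green cover is held still with its rim about 30 mm above the knob; the verdict was not shown.

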